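# Tare the balance behind a shut draught shield

## Task

The empty aluminium dish is already standing on the balance's pan: slide the draught shield's top door fully shut, then reach a fingertip into the well in the front deck and press the sunken tare key right down, and let it come up again. Only push with the fingertips: do not grip the door's pull, do not press the two small round keys beside the well, and leave the dish and everything else on the bench where it is.

Things in the scene. Friction and masses are not known exactly. Their poses are not given: they have to be found in the camera images.
- balance: Laboratory balance, fixed on the bench; white housing 360 (x) x 200 (y) x 70 mm high. Origin: centre of its underside; x axis from its front (keys) to its rear, z up. The front faces the robot, turned by up to 0.3 rad. Flat front deck at z = 70 mm, x -180 to -20, with a tilted display hood (x -85 to -32, |y| under 76, up to z = 90). Rear part: glass draught shield.
- top_door (a joint): Opening of the shield's sliding top door, m: 0 = shut against its front stop, at most 0.10; starts 0.045 to 0.095. Opens along the balance's +x, shuts towards its front; about 1.2 N of friction, stays where left. A clear pane in a grey frame, 150 (x) x 168 (y) mm, pane top 166 and frame top 167 mm above the bench.
- pull_face (a point): Top rear edge of the door's pull, at its middle, 191 mm above the bench; moves with the door. The pull is an upright ridge across the door near its front edge: 100 mm wide (balance's y), 25 mm tall above the pane, 14 mm thick. Push its rear (+x) face to shut the door; the pane behind is clear for 120 mm. Shut, this point is at x = -2 mm in the balance's frame.
- tare_key (a joint): Travel of the tare key in m: 0 = up, 0.005 = fully down on its stop; sprung, 1.5 N to start and 4 N at the bottom, it comes up by itself.
- tare_key_top (a point): Middle of the top face of the tare key, a grey oblong key 28 (balance's x) x 48 (y) mm at the bottom of the well; at rest its top is 55 mm above the bench, that is 15 mm below the deck, and it moves straight down.
- well_mouth (a point): Centre of the well's mouth in the deck, 70 mm above the bench: straight-walled oblong opening 36 (balance's x) x 56 (y) mm with a thin grey bezel, at x = -125, y = 0 in the balance's frame. Beside its short sides are two low round keys (28 mm off), behind it the display hood (22 mm off) and the shield (87 mm off).
- left_key (a joint): Travel of the small round key to the +y side of the well in m: 0 = up, 0.003 = down. Not to be pressed. 20 mm across, its top 4 mm proud of the deck, centre 66 mm from the well's centre.
- right_key (a joint): Travel of the small round key to the -y side of the well in m: as the other one, mirrored. Not to be pressed.
- dish: Shallow aluminium weighing dish, 60 mm across, 18 mm high, loose on the pan inside the draught shield; origin at the centre of its underside.
- specimen_a: Mounted metal specimen, black resin puck 32 mm across, 20 mm high, loose on the bench beside the balance; origin under its centre.
- specimen_b: A second specimen puck like the first, loose beside the balance.
- test_block: Round steel hardness test block, 60 mm across, 14 mm high, loose on the bench beside the balance; origin under its centre.
- tweezers: Steel tweezers 128 mm long, lying on the bench; origin under their middle.
- ethanol: White plastic bottle 60 mm across, 150 mm high, on the bench; origin under its centre.
- indenter_case: Dark wooden indenter case 100 x 70 x 35 mm, on the bench; origin under its centre.
- tray: Open aluminium specimen tray 160 x 110 x 30 mm with compartments, on the bench; origin under its centre.
- pan_center (a point): Centre of the balance's round pan (104 mm across), 80 mm above the bench inside the draught shield. The shield spans x -20 to 130, y -85 to 85 mm in the balance's frame, its top frame at z = 160 mm; its two guide rails run on behind to x = 235 at that height.

How it is judged:
By the outcome, as a careful person would: the job done as asked, in the order asked, and still so for the second after the job is handed in, with the robot touching nothing.
It also fails if it takes over 46 s, if anything falls off the work surface, if the arm or the gripper's body presses on something with over 40 N, if the wrist force passes 120 N, or if a joint passes its speed limit or range.

## Robot

A 7-joint arm with a two-finger parallel gripper is mounted at the origin on the work surface. World frame = base frame: x ahead of the robot, y to its left, z up, the work surface at z = 0. Lengths are in m, angles in rad, forces in N, time in s.
With the tool pointing down it reaches from about 0.425 to 0.875 m from the base axis. Payload 8.4 kg.
Tool frame: the origin (TCP) lies between the finger pads, 19 mm behind the fingertips; this is the grasp point; z points along the fingers, y is the line along which they close (so a half turn about z gives the same grasp; the last joint's range is limited). The gripper opens to 85 mm and grips with 20 to 120 N. Pads are 22 mm wide; open, the fingers measure 114 mm over their backs; the gripper's body (76 mm by 85 mm) begins 54 mm behind the grasp point. The pads swing forward as they close: fully open they stand 13 mm farther back than shut.
Start: joints at [-1.263, 0.333, 0.04, 1.465, -0.013, 1.343, -0.059], TCP at [0.257, 0.597, 0.25] pointing down, gripper open.
Joint ranges: [-2.58, 2.58], [-0.38, 2.09], [-1.3, 1.39], [0.25, 2.4], [-1.5, 4.64], [0.08, 2.09], [-2.65, 2.65]. Speed limits (rad/s): [2.22, 2.22, 2.79, 2.79, 3.14, 3.14, 3.14].

## Interface

Orientations are given as a unit quaternion [w, x, y, z].
In Python, from station import r, cams, recognise gives the robot as it stands.
- The arm moves only by the tool carry_out, never from a script. Its argument "plan" is a list of rows, each an object of numbers: "tx", "ty", "tz": the shift along the tool's x, y, z in mm; "ax", "ay", "az": the turn, a rotation vector about the tool's x, y, z in degrees; "grip": the opening, from 0 (shut) to 1 (fully open). In form: [{"tx": .., "ty": .., "tz": .., "ax": .., "ay": .., "az": .., "grip": ..}, ...]. A call has 1 to 8 rows; each row shifts and turns the commanded pose from where the row before left it, along the tool's axes as they then stand; what a row does not reach is not made up. A row lasts 1/12 s, in which the tool goes at most 41.7 mm and 7.16 degrees, less where a joint would pass 70% of its speed; a pose out of reach is approached as far as the arm can. A call is refused whole if a number of a shift passes 41.7 or a number of a turn 7.16, either way. A call with a gripper value outside its range is refused whole. The fingers move at their own pace and stop on an object; "newtons" is the grip in N (left out, the last holds). Time passes only in rows, so rows that do not move let the fingers close. It gives the time, the measured TCP pose, the force, the opening and the grip force at its end, in the units of the state.
- r.sense(): the state, without advancing time (a new reading comes with each control period).
- cams.get_image(name): name is "scene" or "top" or "wrist"; returns (picture, depth): 384x512x3 uint8, red, green, blue; 384x512 float32, m along the optical axis (not along the pixel's ray), 0 where there is no reading.
- cams.get_calibration(name): a dict with "intrinsics" (3x3 intrinsics, pixels), "k1" (the pictures are not rectified: a ray, as slopes to the right and down, at radius r is drawn at 1 + k1 r^2 times it, then the intrinsics apply), "T" (4x4, takes a point from camera to world coordinates). Camera axes: x right, y up, looking along -z (the intrinsics and any distortion apply to the point x, -y, -z); pixel columns grow to the right and rows downward; lengths in m; the calibration is good to about 2 mm. A picture is of the moment at which its call begins: read the wrist's pose just before it. get_calibration takes no time and is no camera call; for the wrist camera it gives the pose at the moment of the call.
- r.sign_off(): hands the job in; it is judged then, once.
Trained networks look in the newest picture that a camera, given by its name, has taken for a name from the list of things; names that differ only in an ending like _2 or _b are one class to them, and where a whole thing is asked for, a point or a joint stands for the part that bears it (a point fixed in the world has none). Each returns a list of dicts, best first, with "conf" (0 to 1); they miss things now and then, are a little off and sometimes report something else, mostly with a low value. They report only what shows in the picture. A call takes as long as a camera call.
- recognise(camera, query): "position" ([x, y, z] in m, in world coordinates, good to about 4 mm: the middle of the surface that is visible of it).
The state is a dict: "t": time; "q": joint angles; "qd": joint speeds; "tau": joint torques, N m; "eef_pos": TCP position; "tool_rot": TCP orientation; "contact_force": force on the tool from outside, world axes, zero at the start; "wrist_torque": the same for the moment, N m; "opening": finger opening in m; "finger_force": force on a finger pad.
Only numpy, scipy, OpenCV 4.12 (cv2) and the standard library are available. Lean on these libraries where they do the work, as an engineer would, in place of code of your own. Each camera call takes 0.05 s, during which the arm holds its last target. There are 200 camera calls.

## Working session

There is one attempt and no reset: what is moved stays moved. The work goes in short steps, Python scripts to look and compute and a tool call to move; the robot and the scene stay as the last step left them, time stands still between calls to the robot, and variables do not carry over. Pictures are saved under pics/ and viewed, at most 10 in all, crops included, and the job is handed in when it is done.

Besides the shell and the picture viewer there is one more tool, called after "Request:" as name(argument=value, ...), one argument or row to a line, values as JSON. carry_out: Moves the arm, as the interface text tells. Its arguments: {"type":"object","properties":{"plan":{"type":"array","items":{"type":"object","properties":{"tx":{"type":"number"},"ty":{"type":"number"},"tz":{"type":"number"},"ax":{"type":"number"},"ay":{"type":"number"},"az":{"type":"number"},"grip":{"type":"number"}}}},"newtons":{"type":"number"}},"required":["plan"]}

```bash
mkdir -p pics; cat > h.py <<'E'
import numpy as np, cv2
from station import r, cams, recognise
def save(name,fn):
    im,d=cams.get_image(name); cv2.imwrite('pics/'+fn+'.png',im[:,:,::-1]); np.save('pics/'+fn+'.npy',d)
    return im,d
def ray(name,u,v):
    c=cams.get_calibration(name);K=np.array(c['intrinsics']);T=np.array(c['T'])
    p=cv2.undistortPoints(np.array([[[u,v]]],float),K,np.array([c['k1'],0,0,0.]))[0,0]
    return T[:3,3],T[:3,:3]@np.array([p[0],-p[1],-1])
def atz(name,u,v,z):
    o,d=ray(name,u,v); return o+d*(z-o[2])/d[2]
E
python3 - <<'E'
from h import *
for c in('top','scene'):
    save(c,c+'1')
    for q in('balance','well_mouth','tare_key_top','pull_face','left_key','right_key','dish','pan_center','ethanol'):
        print(c,q,[(np.round(x['position'],3).tolist(),round(x['conf'],2)) for x in recognise(c,q)[:2]])
s=r.sense();print(s['t'],s['eef_pos'],s['tool_rot'],s['opening'])
E
```

```text
top balance [([0.574, -0.035, 0.083], 0.65)]
top well_mouth [([0.576, -0.033, 0.083], 0.67)]
top tare_key_top [([0.57, -0.031, 0.086], 0.58), ([0.434, -0.02, 0.058], 0.51)]
top pull_face [([0.671, -0.04, 0.164], 0.61)]
top left_key []
top right_key []
top dish []
top pan_center []
top ethanol [([0.68, -0.475, 0.097], 0.55)]
scene balance [([0.646, -0.039, 0.16], 0.95)]
scene well_mouth [([0.649, -0.033, 0.162], 0.97)]
scene tare_key_top [([0.43, -0.022, 0.055], 0.5)]
scene pull_face [([0.672, -0.035, 0.167], 0.86), ([0.652, 0.118, 0.014], 0.42)]
scene left_key []
scene right_key []
scene dish []
scene pan_center [([0.652, -0.035, 0.161], 0.93)]
scene ethanol []
1.0 [0.25719876 0.59692722 0.25001733] [ 1.78300621e-06  2.02019359e-01  9.79381528e-01 -2.24580148e-05] 0.08545163586852147
```

View pics/top1.png

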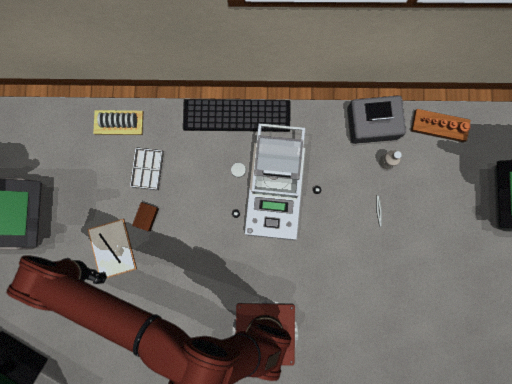

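View pics/scene1.png

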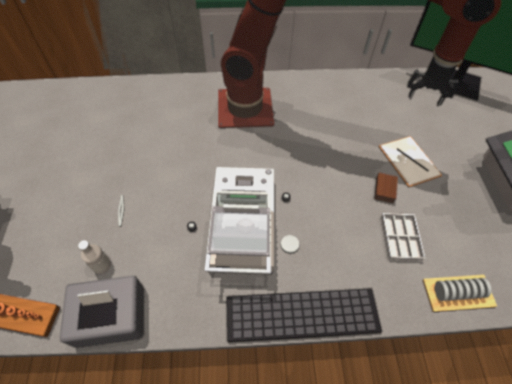

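The top view shows the balance at (275,180), with the well at about (272,223), the display at (273,206) and the door pull near (277,176). I'll enlarge both views.

```bash
python3 - <<'E'
import cv2,numpy as np
a=cv2.imread('pics/top1.png')[118:243,235:315]; b=cv2.imread('pics/scene1.png')[160:280,200:285]
a=cv2.resize(a,None,fx=4.6,fy=4.6,interpolation=2); b=cv2.resize(b,None,fx=4.6,fy=4.6,interpolation=2)
h=max(len(a),len(b)); p=lambda i:cv2.copyMakeBorder(i,0,h-len(i),0,0,0)
cv2.imwrite('pics/crop1.png',np.hstack([p(a),p(b)]))
E
```

```text
(no output)
```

View pics/crop1.png

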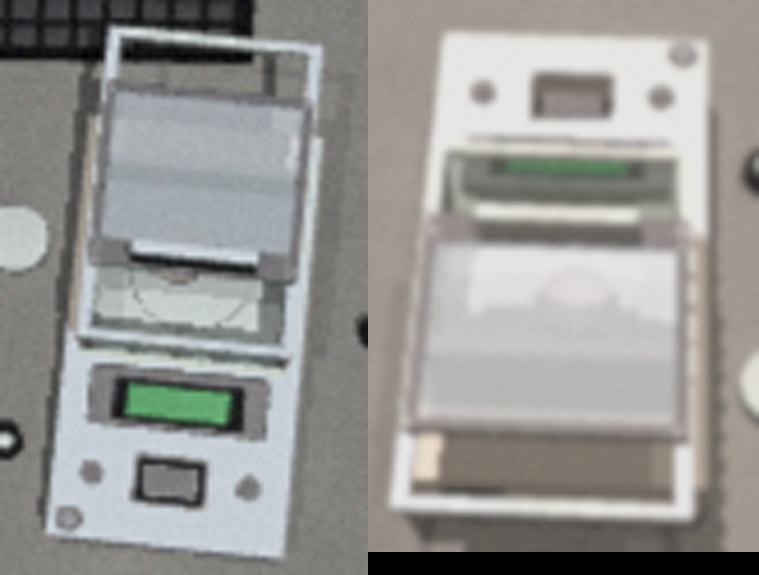

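The left crop shows the well at (170,481), the round keys at (91,470) and (248,488), and the pull's white top at about (193,250). The door is well open.

```bash
cat >> h.py <<'E'
def tc(x,y,z): return atz('top',235+(x+.5)/4.6-.5,118+(y+.5)/4.6-.5,z)
def sc(x,y,z): return atz('scene',200+(x-368+.5)/4.6-.5,160+(y+.5)/4.6-.5,z)
E
python3 - <<'E'
from h import *
P=lambda n,p:print(n,np.round(p,4))
P('well',tc(170,481,.07));P('wellS',sc(572,97,.065))
l,rr=tc(91,470,.074),tc(248,488,.074);P('L',l);P('R',rr);v=l-rr;print(np.hypot(*v[:2]),np.arctan2(-v[0],v[1]))
l,rr=sc(660,97,.074),sc(483,93,.074);P('L',l);P('R',rr);v=l-rr;print(np.hypot(*v[:2]),np.arctan2(-v[0],v[1]))
a,b=tc(47,533,.07),tc(284,557,.07);P('fl',a);P('fr',b);v=a-b;print(np.hypot(*v[:2]),np.arctan2(-v[0],v[1]))
P('pull rear L',tc(133,240,.191));P('pull rear R',tc(258,254,.191))
P('pullS L',sc(637,219,.191));P('pullS R',sc(474,217,.191))
for c in('top','scene'):print(np.round(np.array(cams.get_calibration(c)['T'])[:3,3],2))
E
```

```text
well [ 0.4313 -0.0198  0.07  ]
wellS [ 0.4308 -0.0174  0.065 ]
L [0.4394 0.0467 0.074 ]
R [ 0.4262 -0.0851  0.074 ]
0.13245782907530862 -0.09953294915900514
L [0.4404 0.0474 0.074 ]
R [ 0.4303 -0.0831  0.074 ]
0.1309408213389444 -0.07758570614646067
fl [0.3862 0.0829 0.07  ]
fr [ 0.3692 -0.1159  0.07  ]
0.19947330241194614 -0.08538429785941706
pull rear L [0.6157 0.0131 0.191 ]
pull rear R [ 0.6058 -0.0853  0.191 ]
pullS L [0.6157 0.0164 0.191 ]
pullS R [ 0.6092 -0.0841  0.191 ]
[ 0.37 -0.    1.67]
[ 1.13 -0.04  1.04]
```

Request:
carry_out(
  plan=[
    {"tz": -30,"az": -6,"grip": 0},
    {"tz": -30,"az": -6,"grip": 0},
    {"tz": -30,"az": -6,"grip": 0},
    {"grip": 0},
  ],
)

```text
validation failed for argument at $.pl...
```

Request:
carry_out(
  plan=[
    {"tx": 0,"ty": 0,"tz": -30,"ax": 0,"ay": 0,"az": -6,"grip": 0},
    {"tx": 0,"ty": 0,"tz": -30,"ax": 0,"ay": 0,"az": -6,"grip": 0},
    {"tx": 0,"ty": 0,"tz": -30,"ax": 0,"ay": 0,"az": -6,"grip": 0},
    {"tx": 0,"ty": 0,"tz": 0,"ax": 0,"ay": 0,"az": 0,"grip": 0},
  ],
)

```text
t: 1.33
eef_pos: [0.2579, 0.5985, 0.347]
tool_rot: [0.001, 0.043, 0.999, 0.004]
contact_force: [0.3, 0.4, 1.3]
opening: 0.039
finger_force: 0.0
```

Request:
carry_out(
  plan=[
    {"tx": -20,"ty": -30,"tz": 0,"ax": 0,"ay": 0,"az": 0,"grip": 0},
    {"tx": -20,"ty": -30,"tz": 0,"ax": 0,"ay": 0,"az": 0,"grip": 0},
    {"tx": -20,"ty": -30,"tz": 0,"ax": 0,"ay": 0,"az": 0,"grip": 0},
    {"tx": -20,"ty": -30,"tz": 0,"ax": 0,"ay": 0,"az": 0,"grip": 0},
    {"tx": -20,"ty": -30,"tz": 0,"ax": 0,"ay": 0,"az": 0,"grip": 0},
    {"tx": -20,"ty": -30,"tz": 0,"ax": 0,"ay": 0,"az": 0,"grip": 0},
    {"tx": -20,"ty": -30,"tz": 0,"ax": 0,"ay": 0,"az": 0,"grip": 0},
    {"tx": -20,"ty": -30,"tz": 0,"ax": 0,"ay": 0,"az": 0,"grip": 0},
  ],
)

```text
t: 2.0
eef_pos: [0.3949, 0.3414, 0.3401]
tool_rot: [0.0, 0.047, 0.999, 0.0]
contact_force: [0.9, -0.3, 0.4]
opening: 0.0002
finger_force: 0.0
```

Request:
carry_out(
  plan=[
    {"tx": -20,"ty": -30,"tz": 0,"ax": 0,"ay": 0,"az": 0,"grip": 0},
    {"tx": -20,"ty": -30,"tz": 0,"ax": 0,"ay": 0,"az": 0,"grip": 0},
    {"tx": -20,"ty": -30,"tz": 0,"ax": 0,"ay": 0,"az": 0,"grip": 0},
    {"tx": -20,"ty": -30,"tz": 0,"ax": 0,"ay": 0,"az": 0,"grip": 0},
    {"tx": -20,"ty": -30,"tz": 0,"ax": 0,"ay": 0,"az": 0,"grip": 0},
    {"tx": -20,"ty": -30,"tz": 0,"ax": 0,"ay": 0,"az": 0,"grip": 0},
    {"tx": 0,"ty": 0,"tz": 0,"ax": 0,"ay": 0,"az": 0,"grip": 0},
  ],
)

```text
t: 2.58
eef_pos: [0.5, 0.145, 0.3404]
tool_rot: [0.001, 0.052, 0.999, -0.001]
contact_force: [-0.4, -1.6, 0.4]
opening: 0.0003
finger_force: 0.0
```

```bash
python3 - <<'E'
from h import *
s=r.sense();print(s['t'],s['eef_pos'],s['tool_rot'],s['opening'])
im,d=save('wrist','w1'); print(np.round(cams.get_calibration('wrist')['T'],3))
for q in('tare_key_top','pull_face'):
  print(q,[(np.round(x['position'],3).tolist(),round(x['conf'],2)) for x in recognise('wrist',q)[:2]])
E
```

```text
2.5833 [0.50001942 0.14502262 0.34038769] [ 1.02135325e-03  5.15572191e-02  9.98669141e-01 -8.69763803e-04] 0.0002772991143523011
[[ 0.1   -0.949 -0.299  0.421]
 [ 0.995  0.095  0.031  0.156]
 [-0.001 -0.301  0.954  0.464]
 [ 0.     0.     0.     1.   ]]
tare_key_top [([0.43, -0.026, 0.057], 0.85), ([0.556, -0.197, 0.019], 0.74)]
pull_face [([0.609, -0.054, 0.17], 0.95), ([0.529, -0.026, 0.082], 0.43)]
```

View pics/w1.png

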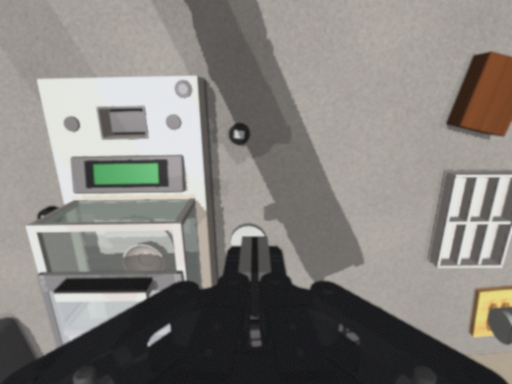

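The wrist view shows the well at (124,122), the keys at (72,124) and (174,122), and the pull's top at about y≈296 from x=55 to 150. The shut fingers are at (255,245).

```bash
python3 - <<'E'
from h import *
W=lambda u,v,z:np.round(atz('wrist',u,v,z),4)
a,b=W(174,122,.074),W(72,124,.074)
print(a,b,np.linalg.norm(a-b),(a+b)/2,np.arctan2(-(a-b)[0],(a-b)[1]))
print('well',[W(u,v,.07) for u,v in((98,108),(145,106),(148,138),(103,140))])
print('pull',W(55,301,.191),W(150,301,.191))
print('fl',W(193,76,.07),W(39,80,.07))
E
```

```text
[0.4356 0.0551 0.074 ] [ 0.4256 -0.0761  0.074 ] 0.1315805456745031 [ 0.4306 -0.0105  0.074 ] -0.07607242763938626
well [array([ 0.4093, -0.0398,  0.07  ]), array([0.4126, 0.0207, 0.07  ]), array([0.4528, 0.0164, 0.07  ]), array([ 0.4497, -0.0433,  0.07  ])]
pull [ 0.6065 -0.0763  0.191 ] [0.6159 0.0274 0.191 ]
fl [0.3832 0.0871 0.07  ] [ 0.3692 -0.105   0.07  ]
```

Request:
carry_out(
  plan=[
    {"tx": -22.5,"ty": -24,"tz": 0,"ax": 0,"ay": 0,"az": 0,"grip": 0},
    {"tx": -22.5,"ty": -24,"tz": 0,"ax": 0,"ay": 0,"az": 0,"grip": 0},
    {"tx": -22.5,"ty": -24,"tz": 0,"ax": 0,"ay": 0,"az": 0,"grip": 0},
    {"tx": -22.5,"ty": -24,"tz": 0,"ax": 0,"ay": 0,"az": 0,"grip": 0},
    {"tx": -22.5,"ty": -24,"tz": 0,"ax": 0,"ay": 0,"az": 0,"grip": 0},
    {"tx": -22.5,"ty": -24,"tz": 0,"ax": 0,"ay": 0,"az": 0,"grip": 0},
    {"tx": -22.5,"ty": -24,"tz": 0,"ax": 0,"ay": 0,"az": 0,"grip": 0},
    {"tx": 0,"ty": 0,"tz": 0,"ax": 0,"ay": 0,"az": 0,"grip": 0},
  ],
)

```text
t: 3.4
eef_pos: [0.6402, -0.0332, 0.3387]
tool_rot: [-0.0, 0.048, 0.999, -0.002]
contact_force: [-0.4, -0.6, -0.1]
opening: -0.0
finger_force: 0.0
```

Request:
carry_out(
  plan=[
    {"tx": 0,"ty": 0,"tz": 30,"ax": 0,"ay": 0,"az": 0,"grip": 0},
    {"tx": 0,"ty": 0,"tz": 30,"ax": 0,"ay": 0,"az": 0,"grip": 0},
    {"tx": 0,"ty": 0,"tz": 0,"ax": 0,"ay": 0,"az": 0,"grip": 0},
    {"tx": 0,"ty": 0,"tz": 0,"ax": 0,"ay": 0,"az": 0,"grip": 0},
  ],
)

```text
t: 3.73
eef_pos: [0.6376, -0.027, 0.279]
tool_rot: [-0.002, 0.045, 0.999, 0.0]
contact_force: [0.2, 0.5, 0.6]
opening: -0.0
finger_force: 0.0
```

```bash
python3 - <<'E'
from h import *
s=r.sense();print(s['t'],s['eef_pos'],s['tool_rot'],s['contact_force'])
im,d=save('wrist','w2')
W=lambda u,v,z:np.round(atz('wrist',u,v,z),4)
T=np.array(cams.get_calibration('wrist')['T']);print(np.round(T,3))
for q in('pull_face',):
  print(q,[(np.round(x['position'],3).tolist(),round(x['conf'],2)) for x in recognise('wrist',q)[:2]])
E
```

```text
3.7333 [ 0.63761982 -0.02701969  0.27895441] [-1.70099583e-03  4.51990399e-02  9.98976547e-01  1.09892200e-04] [0.1521872  0.4672392  0.60627198]
[[ 0.091 -0.95  -0.299  0.561]
 [ 0.996  0.086  0.027 -0.021]
 [-0.    -0.3    0.954  0.405]
 [ 0.     0.     0.     1.   ]]
pull_face [([0.645, -0.04, 0.167], 0.84)]
```

View pics/w2.png

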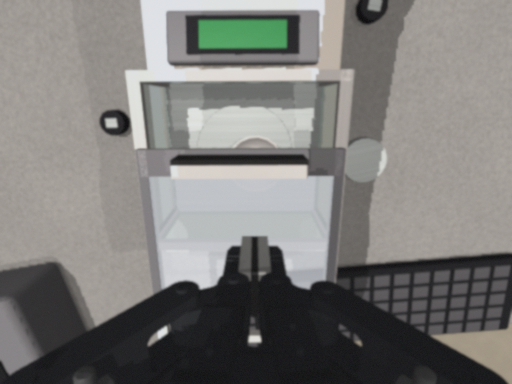

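The wrist view shows the pull's top rear edge at row 178, columns 172–308. The shut fingertips are well behind it, at (255,240).

```bash
python3 - <<'E'
from h import *
W=lambda u,v,z:np.round(atz('wrist',u,v,z),4)
print('rear',W(172,178.5,.191),W(308,178.5,.191),'front top',W(172,164,.191))
d=np.load('pics/w2.npy')
for v in range(228,276,4):
    dd=d[v,250]; o,k=ray('wrist',250,v); print(v,round(float(dd),3),np.round(o+k*dd,4))
E
```

```text
rear [ 0.6113 -0.0875  0.191 ] [0.6205 0.0136 0.191 ] front top [ 0.6004 -0.0856  0.191 ]
228 0.258 [ 0.6666 -0.0347  0.1684]
232 0.258 [ 0.6698 -0.0349  0.1697]
236 0.152 [ 0.6275 -0.0295  0.267 ]
240 0.148 [ 0.6275 -0.0295  0.2716]
244 0.144 [ 0.6273 -0.0294  0.2763]
248 0.14 [ 0.6273 -0.0293  0.2805]
252 0.136 [ 0.6274 -0.0293  0.2841]
256 0.132 [ 0.627  -0.0292  0.2884]
260 0.129 [ 0.6274 -0.0292  0.2913]
264 0.126 [ 0.6275 -0.0292  0.2945]
268 0.122 [ 0.6265 -0.029   0.2992]
272 0.12 [ 0.6274 -0.0291  0.3008]
```

Request:
carry_out(
  plan=[
    {"tx": -3,"ty": -4,"tz": 24,"ax": 0,"ay": 0,"az": 0,"grip": 0},
    {"tx": 0,"ty": 0,"tz": 24,"ax": 0,"ay": 0,"az": 0,"grip": 0},
    {"tx": 0,"ty": 0,"tz": 20,"ax": 0,"ay": 0,"az": 0,"grip": 0},
    {"tx": 0,"ty": 0,"tz": 6,"ax": 0,"ay": 0,"az": 0,"grip": 0},
    {"tx": 0,"ty": 0,"tz": 3,"ax": 0,"ay": 0,"az": 0,"grip": 0},
    {"tx": 0,"ty": 0,"tz": 0,"ax": 0,"ay": 0,"az": 0,"grip": 0},
    {"tx": 0,"ty": 0,"tz": 0,"ax": 0,"ay": 0,"az": 0,"grip": 0},
  ],
)

```text
t: 4.42
eef_pos: [0.6419, -0.0332, 0.205]
tool_rot: [0.001, 0.046, 0.999, 0.0]
contact_force: [-0.2, -0.0, -0.1]
opening: 0.0
finger_force: 0.0
```

Request:
carry_out(
  plan=[
    {"tx": 0,"ty": 0,"tz": 5,"ax": 0,"ay": 0,"az": 0,"grip": 0},
    {"tx": 0,"ty": 0,"tz": 5,"ax": 0,"ay": 0,"az": 0,"grip": 0},
    {"tx": 0,"ty": 0,"tz": 0,"ax": 0,"ay": 0,"az": 0,"grip": 0},
    {"tx": 5,"ty": 0,"tz": 0,"ax": 0,"ay": 0,"az": 0,"grip": 0},
    {"tx": 5,"ty": 0,"tz": 0,"ax": 0,"ay": 0,"az": 0,"grip": 0},
    {"tx": 5,"ty": 0,"tz": 0,"ax": 0,"ay": 0,"az": 0,"grip": 0},
    {"tx": 5,"ty": 0,"tz": 0,"ax": 0,"ay": 0,"az": 0,"grip": 0},
    {"tx": 0,"ty": 0,"tz": 0,"ax": 0,"ay": 0,"az": 0,"grip": 0},
  ],
)

```text
t: 5.08
eef_pos: [0.6202, -0.0314, 0.1933]
tool_rot: [-0.0, 0.046, 0.999, 0.0]
contact_force: [0.4, 0.2, 0.1]
opening: 0.0001
finger_force: 0.0
```

Request:
carry_out(
  plan=[
    {"tx": 6,"ty": 0,"tz": 0,"ax": 0,"ay": 0,"az": 0,"grip": 0},
    {"tx": 6,"ty": 0,"tz": 0,"ax": 0,"ay": 0,"az": 0,"grip": 0},
    {"tx": 6,"ty": 0,"tz": 0,"ax": 0,"ay": 0,"az": 0,"grip": 0},
    {"tx": 6,"ty": 0,"tz": 0,"ax": 0,"ay": 0,"az": 0,"grip": 0},
    {"tx": 6,"ty": 0,"tz": 0,"ax": 0,"ay": 0,"az": 0,"grip": 0},
    {"tx": 6,"ty": 0,"tz": 0,"ax": 0,"ay": 0,"az": 0,"grip": 0},
    {"tx": 6,"ty": 0,"tz": 0,"ax": 0,"ay": 0,"az": 0,"grip": 0},
    {"tx": 0,"ty": 0,"tz": 0,"ax": 0,"ay": 0,"az": 0,"grip": 0},
  ],
)

```text
t: 5.75
eef_pos: [0.578, -0.0275, 0.193]
tool_rot: [-0.001, 0.046, 0.999, 0.0]
contact_force: [0.7, -0.8, -0.1]
opening: 0.0001
finger_force: 0.0
```

Request:
carry_out(
  plan=[
    {"tx": 2,"ty": 0,"tz": 0,"ax": 0,"ay": 0,"az": 0,"grip": 0},
    {"tx": 2,"ty": 0,"tz": 0,"ax": 0,"ay": 0,"az": 0,"grip": 0},
    {"tx": 1,"ty": 0,"tz": 0,"ax": 0,"ay": 0,"az": 0,"grip": 0},
    {"tx": 0,"ty": 0,"tz": 0,"ax": 0,"ay": 0,"az": 0,"grip": 0},
  ],
)

```text
t: 6.08
eef_pos: [0.5741, -0.027, 0.1929]
tool_rot: [-0.0, 0.046, 0.999, 0.0]
contact_force: [-0.2, -0.2, 0.1]
opening: 0.0004
finger_force: 0.0
```

```bash
python3 - <<'E'
from h import *
im,d=save('wrist','w3'); s=r.sense(); print(s['contact_force'],s['wrist_torque'])
E
```

```text
[ 0.94626498  0.62219612 -0.0584664 ] [-0.02484021  0.05348858  0.01963142]
```

View pics/w3.png

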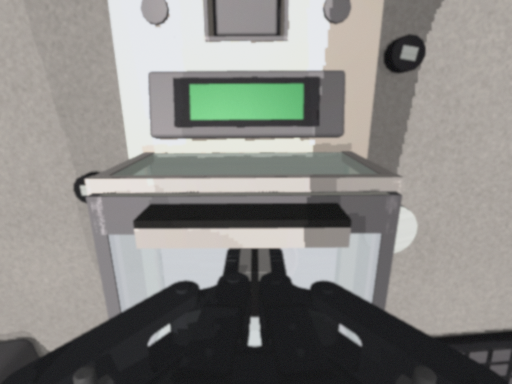

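The door has moved with the fingers. The pull is at rows 225–245, and the door's front edge (row ~195) is almost at the shield's front bar.

Request:
carry_out(
  plan=[
    {"tx": 2,"ty": 0,"tz": 0,"ax": 0,"ay": 0,"az": 0,"grip": 0},
    {"tx": 2,"ty": 0,"tz": 0,"ax": 0,"ay": 0,"az": 0,"grip": 0},
    {"tx": 2,"ty": 0,"tz": 0,"ax": 0,"ay": 0,"az": 0,"grip": 0},
    {"tx": 0,"ty": 0,"tz": 0,"ax": 0,"ay": 0,"az": 0,"grip": 0},
  ],
)

```text
t: 6.47
eef_pos: [0.5679, -0.0265, 0.193]
tool_rot: [-0.0, 0.046, 0.999, 0.0]
contact_force: [0.2, 0.3, -0.0]
opening: -0.0002
finger_force: 0.0
```

Request:
carry_out(
  plan=[
    {"tx": 1.5,"ty": 0,"tz": 0,"ax": 0,"ay": 0,"az": 0,"grip": 0},
    {"tx": 1.5,"ty": 0,"tz": 0,"ax": 0,"ay": 0,"az": 0,"grip": 0},
    {"tx": 0,"ty": 0,"tz": 0,"ax": 0,"ay": 0,"az": 0,"grip": 0},
  ],
)

```text
t: 6.72
eef_pos: [0.5669, -0.0264, 0.1932]
tool_rot: [0.002, 0.046, 0.999, -0.0]
contact_force: [10.2, -0.6, -8.2]
opening: -0.0003
finger_force: 5.3
```

Request:
carry_out(
  plan=[
    {"tx": -4,"ty": 0,"tz": 0,"ax": 0,"ay": 0,"az": 0,"grip": 0},
    {"tx": -4,"ty": 0,"tz": 0,"ax": 0,"ay": 0,"az": 0,"grip": 0},
    {"tx": 0,"ty": 0,"tz": 0,"ax": 0,"ay": 0,"az": 0,"grip": 0},
    {"tx": 0,"ty": 0,"tz": -30,"ax": 0,"ay": 0,"az": 0,"grip": 0},
    {"tx": 0,"ty": 0,"tz": -30,"ax": 0,"ay": 0,"az": 0,"grip": 0},
    {"tx": 0,"ty": 0,"tz": -10,"ax": 0,"ay": 0,"az": 0,"grip": 0},
    {"tx": 0,"ty": 0,"tz": 0,"ax": 0,"ay": 0,"az": 0,"grip": 0},
  ],
)

```text
t: 7.3
eef_pos: [0.5746, -0.0272, 0.266]
tool_rot: [0.002, 0.046, 0.999, 0.0]
contact_force: [0.9, -0.6, 0.0]
opening: -0.0001
finger_force: 0.0
```

Request:
carry_out(
  plan=[
    {"tx": 23,"ty": -1,"tz": 0,"ax": 0,"ay": 0,"az": 0,"grip": 0},
    {"tx": 23,"ty": -1,"tz": 0,"ax": 0,"ay": 0,"az": 0,"grip": 0},
    {"tx": 23,"ty": -1,"tz": 0,"ax": 0,"ay": 0,"az": 0,"grip": 0},
    {"tx": 23,"ty": -1,"tz": 0,"ax": 0,"ay": 0,"az": 0,"grip": 0},
    {"tx": 23,"ty": -1,"tz": 0,"ax": 0,"ay": 0,"az": 0,"grip": 0},
    {"tx": 23,"ty": 0,"tz": 0,"ax": 0,"ay": 0,"az": 0,"grip": 0},
    {"tx": 0,"ty": 0,"tz": 0,"ax": 0,"ay": 0,"az": 0,"grip": 0},
    {"tx": 0,"ty": 0,"tz": 0,"ax": 0,"ay": 0,"az": 0,"grip": 0},
  ],
)

```text
t: 7.97
eef_pos: [0.4346, -0.019, 0.2626]
tool_rot: [-0.0, 0.046, 0.999, 0.0]
contact_force: [0.5, -0.3, 0.1]
opening: -0.0001
finger_force: 0.0
```

```bash
python3 - <<'E'
from h import *
s=r.sense();print(s['t'],s['eef_pos'],s['tool_rot'],s['contact_force'])
im,d=save('wrist','w4')
print([(np.round(x['position'],3).tolist(),round(x['conf'],2)) for x in recognise('wrist','tare_key_top')[:2]])
E
```

```text
7.9667 [ 0.43457164 -0.01899775  0.2625721 ] [-1.21965030e-04  4.58813321e-02  9.98946784e-01  4.60255233e-04] [ 0.49425875 -0.30696675  0.0851854 ]
[([0.43, -0.026, 0.058], 0.63)]
```

View pics/w4.png

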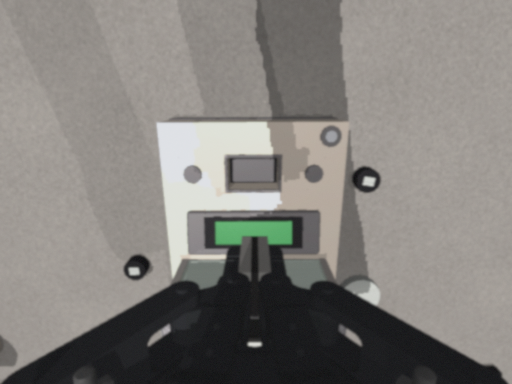

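The wrist view shows the well from (226,155) to (281,192) and the round keys at (193,174) and (314,173). The fingers sit at column 255, in line with the well.

```bash
python3 - <<'E'
from h import *
W=lambda u,v,z:np.round(atz('wrist',u,v,z),4)
a,b=W(314,173,.074),W(193,174,.074); print(a,b,(a+b)/2,np.linalg.norm(a-b),np.arctan2(-(a-b)[0],(a-b)[1]))
c=[W(u,v,.07) for u,v in((226,155),(281,155),(281,192),(226,192))];print(c,np.mean(c,0))
d=np.load('pics/w4.npy')
o,k=ray('wrist',253,170);print('key',o+k*d[170,253])
for v,u in((240,248),(240,262),(240,243),(240,267)):
    o,k=ray('wrist',u,v);print(u,np.round(o+k*d[v,u],4))
save('top','top2');save('scene','scene2')
E
```

```text
[0.4383 0.0448 0.074 ] [ 0.4274 -0.0855  0.074 ] [ 0.43285 -0.02035  0.074  ] 0.13075511462271755 -0.08345879300828418
[array([ 0.4108, -0.0479,  0.07  ]), array([0.4162, 0.0109, 0.07  ]), array([0.4577, 0.0082, 0.07  ]), array([ 0.452 , -0.0529,  0.07  ])] [ 0.434175 -0.020425  0.07    ]
key [ 0.43312871 -0.0209241   0.05540496]
248 [ 0.4238 -0.0216  0.2532]
262 [ 0.4244 -0.0147  0.2532]
243 [ 0.4232 -0.024   0.254 ]
267 [ 0.4244 -0.0122  0.2537]
```

Request:
carry_out(
  plan=[
    {"tx": 1,"ty": -1,"tz": 30,"ax": 0,"ay": 0,"az": 0,"grip": 0},
    {"tx": 0,"ty": 0,"tz": 30,"ax": 0,"ay": 0,"az": 0,"grip": 0},
    {"tx": 0,"ty": 0,"tz": 30,"ax": 0,"ay": 0,"az": 0,"grip": 0},
    {"tx": 0,"ty": 0,"tz": 30,"ax": 0,"ay": 0,"az": 0,"grip": 0},
    {"tx": 0,"ty": 0,"tz": 20,"ax": 0,"ay": 0,"az": 0,"grip": 0},
    {"tx": 0,"ty": 0,"tz": 10,"ax": 0,"ay": 0,"az": 0,"grip": 0},
    {"tx": 0,"ty": 0,"tz": 0,"ax": 0,"ay": 0,"az": 0,"grip": 0},
    {"tx": 0,"ty": 0,"tz": 0,"ax": 0,"ay": 0,"az": 0,"grip": 0},
  ],
)

```text
t: 8.83
eef_pos: [0.4348, -0.0203, 0.1133]
tool_rot: [-0.0, 0.046, 0.999, -0.0]
contact_force: [0.1, -0.5, 1.2]
opening: -0.0001
finger_force: 0.0
```

```bash
python3 - <<'E'
from h import *
s=r.sense();print(s['t'],s['eef_pos'],s['tool_rot'],s['contact_force'])
im,d=save('wrist','w5')
cr=lambda f,y0,y1,x0,x1:cv2.resize(cv2.imread('pics/%s.png'%f)[y0:y1,x0:x1],(330,480),interpolation=2)
cv2.imwrite('pics/crop2.png',np.hstack([cv2.resize(im[:,:,::-1],(460,480))[:,:],cr('top2',118,243,235,315)]))
E
```

```text
8.8333 [ 0.43475579 -0.0203027   0.11331242] [-2.54227464e-04  4.64443597e-02  9.98920757e-01 -4.21309497e-04] [ 0.10073071 -0.46000102  1.16466918]
```

View pics/crop2.png

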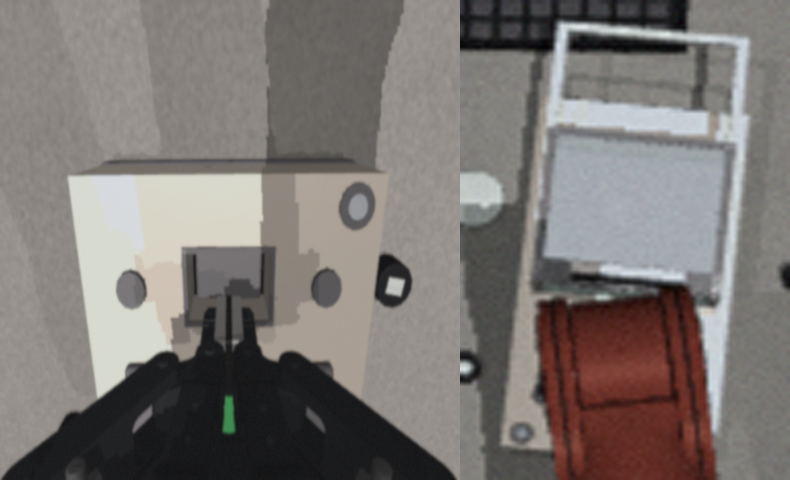

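The fingertips hang over the middle of the well, lined up at crop (229,300), and the top view shows the door shut. Descending.

Request:
carry_out(
  plan=[
    {"tx": 1,"ty": 0,"tz": 10,"ax": 0,"ay": 0,"az": 0,"grip": 0},
    {"tx": 0,"ty": 0,"tz": 10,"ax": 0,"ay": 0,"az": 0,"grip": 0},
    {"tx": 0,"ty": 0,"tz": 10,"ax": 0,"ay": 0,"az": 0,"grip": 0},
    {"tx": 0,"ty": 0,"tz": 0,"ax": 0,"ay": 0,"az": 0,"grip": 0},
    {"tx": 0,"ty": 0,"tz": 0,"ax": 0,"ay": 0,"az": 0,"grip": 0},
  ],
)

```text
t: 9.3
eef_pos: [0.4328, -0.0202, 0.0824]
tool_rot: [-0.001, 0.046, 0.999, -0.0]
contact_force: [0.7, -0.4, 0.6]
opening: -0.0004
finger_force: 0.0
```

Request:
carry_out(
  plan=[
    {"tx": 0,"ty": 0,"tz": 5,"ax": 0,"ay": 0,"az": 0,"grip": 0},
    {"tx": 0,"ty": 0,"tz": 3,"ax": 0,"ay": 0,"az": 0,"grip": 0},
    {"tx": 0,"ty": 0,"tz": 3,"ax": 0,"ay": 0,"az": 0,"grip": 0},
    {"tx": 0,"ty": 0,"tz": 0,"ax": 0,"ay": 0,"az": 0,"grip": 0},
    {"tx": 0,"ty": 0,"tz": 0,"ax": 0,"ay": 0,"az": 0,"grip": 0},
  ],
)

```text
t: 9.72
eef_pos: [0.4335, -0.02, 0.0721]
tool_rot: [0.0, 0.046, 0.999, -0.0]
contact_force: [-0.0, 0.8, 2.4]
opening: -0.0003
finger_force: 1.0
```

Contact is at the expected height, so I'll press to the stop.

Request:
carry_out(
  plan=[
    {"tx": 0,"ty": 0,"tz": 1.5,"ax": 0,"ay": 0,"az": 0,"grip": 0},
    {"tx": 0,"ty": 0,"tz": 1.5,"ax": 0,"ay": 0,"az": 0,"grip": 0},
    {"tx": 0,"ty": 0,"tz": 1.5,"ax": 0,"ay": 0,"az": 0,"grip": 0},
    {"tx": 0,"ty": 0,"tz": 0,"ax": 0,"ay": 0,"az": 0,"grip": 0},
    {"tx": 0,"ty": 0,"tz": 0,"ax": 0,"ay": 0,"az": 0,"grip": 0},
  ],
)

```text
t: 10.13
eef_pos: [0.4336, -0.02, 0.0685]
tool_rot: [-0.0, 0.046, 0.999, 0.0]
contact_force: [-7.6, 0.0, 21.2]
opening: -0.0001
finger_force: 10.4
```

Request:
carry_out(
  plan=[
    {"tx": 0,"ty": 0,"tz": -5,"ax": 0,"ay": 0,"az": 0,"grip": 0},
    {"tx": 0,"ty": 0,"tz": -10,"ax": 0,"ay": 0,"az": 0,"grip": 0},
    {"tx": 0,"ty": 0,"tz": -15,"ax": 0,"ay": 0,"az": 0,"grip": 0},
    {"tx": 0,"ty": 0,"tz": -30,"ax": 0,"ay": 0,"az": 0,"grip": 0},
    {"tx": 0,"ty": 0,"tz": -30,"ax": 0,"ay": 0,"az": 0,"grip": 0},
    {"tx": 0,"ty": 0,"tz": -30,"ax": 0,"ay": 0,"az": 0,"grip": 0},
    {"tx": 0,"ty": 0,"tz": -30,"ax": 0,"ay": 0,"az": 0,"grip": 0},
    {"tx": 0,"ty": 0,"tz": -30,"ax": 0,"ay": 0,"az": 0,"grip": 0},
  ],
)

```text
t: 10.8
eef_pos: [0.4329, -0.0203, 0.2494]
tool_rot: [0.0, 0.047, 0.999, 0.0]
contact_force: [1.0, -0.0, -0.5]
opening: -0.0003
finger_force: 0.0
```

Request:
carry_out(
  plan=[
    {"tx": -20,"ty": 0,"tz": -20,"ax": 0,"ay": 0,"az": 0,"grip": 0},
    {"tx": -20,"ty": 0,"tz": -20,"ax": 0,"ay": 0,"az": 0,"grip": 0},
    {"tx": -20,"ty": 0,"tz": 0,"ax": 0,"ay": 0,"az": 0,"grip": 0},
    {"tx": -20,"ty": 0,"tz": 0,"ax": 0,"ay": 0,"az": 0,"grip": 0},
    {"tx": 0,"ty": 0,"tz": 0,"ax": 0,"ay": 0,"az": 0,"grip": 0},
    {"tx": 0,"ty": 0,"tz": 0,"ax": 0,"ay": 0,"az": 0,"grip": 0},
  ],
)

```text
t: 11.3
eef_pos: [0.513, -0.0276, 0.2873]
tool_rot: [-0.001, 0.047, 0.999, -0.001]
contact_force: [-0.9, -0.0, 0.1]
opening: -0.0003
finger_force: 0.0
```

```bash
python3 - <<'E'
from h import *
s=r.sense();print(s['t'],s['eef_pos'],s['contact_force'])
im,d=save('wrist','w6')
E
```

```text
11.3 [ 0.51303635 -0.02764543  0.28726355] [-0.87270754 -0.02002767  0.07801326]
```

View pics/w6.png

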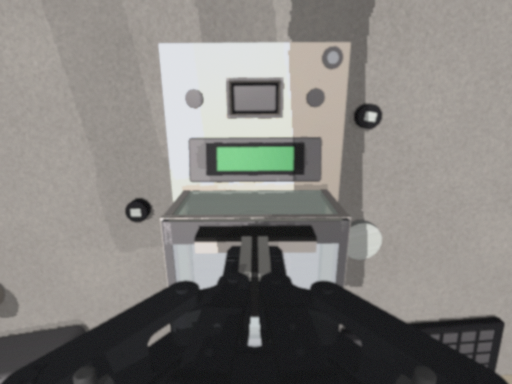

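The door frame now covers the front bar (row 217), so the door is shut. The well and both keys look untouched. I'll do a last numeric check on the pull and the key height.

```bash
python3 - <<'E'
from h import *
d=np.load('pics/w6.npy')
o,k=ray('wrist',255,97);print('key z',(o+k*d[97,255])[2])
p=(atz('wrist',195,252.5,.191)+atz('wrist',316,252.5,.191))/2
w=np.array([.433,-.020]);x=np.array([np.cos(.087),-np.sin(.087)]);print('pull x in balance',-.125+(p[:2]-w)@x)
r.sign_off()
E
```

```text
key z 0.05507303981068329
pull x in balance -0.002917069351052806
the job is handed in; nothing more can be done
```

The top door is shut against its front stop (10 N contact force; pull measured at about -3 mm, -2 mm expected), then the tare key was pressed to its stop (21 N) and came back up (top at 55 mm); the job was handed in at about 11 s with the arm clear.

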